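# Clear the sawn offcuts out of a quick-slide vice and clamp the next blank

## Robot

A 6-joint arm with a two-finger parallel gripper is mounted at the origin on a cart in front of the work surface, level with it; the furniture and walls round the work are solid. World frame = base frame: x ahead of the robot, y to its left, z up, the work surface at z = 0. Lengths are in m, angles in rad, forces in N, time in s.
With the tool pointing down it reaches from about 0.35 to 0.975 m from the base axis. Payload 4.9 kg.
Tool frame: the origin (TCP) lies midway between the tips of the shut fingers; the grasp point (between the pads) lies 19 mm behind it; z points along the fingers, y is the direction in which the jaws open and shut (so a half turn about z gives the same grasp; the last joint's range is limited). The gripper opens to 85 mm and grips with 20 to 120 N. Pads are 22 mm wide; open, the fingers measure 114 mm over their backs; the gripper's body (76 mm by 85 mm) begins 54 mm behind the grasp point. The pads swing forward as they close: fully open they stand 13 mm farther back than shut.
Start: joints at [-1.419, 0.053, 1.613, -0, 1.476, -0.119], TCP at [0.167, -0.602, 0.231] pointing down, gripper open.
Joint ranges: [-3.01, 3.01], [-1.01, 2.22], [0.06, 2.58], [-1.02, 4.17], [0.09, 2.62], [-3.14, 3.14]. Speed limits (rad/s): [2.57, 2.57, 3.14, 3.14, 3.14, 3.14].

## Interface

Orientations are given as a unit quaternion [w, x, y, z].
In Python, from plant import manip, cams gives the robot as it stands.
- The arm moves only by the tool jog_arm, never from a script. Its argument "targets" is a list of rows, each a list of 4 numbers: the shift along the tool's x, y, z in m, then the turn about the tool's z in degrees. A call has 1 to 5 rows; each row is the pose to reach, as a shift and turn from the pose commanded when the call began, along the tool's axes at that moment; what a row does not reach only later rows make up. A row lasts 1/12 s, in which the tool goes at most 41.7 mm and 7.16 degrees, less where a joint would pass 70% of its speed; a pose out of reach is approached as far as the arm can. A call with a gripper value outside its range is refused whole. "fingers" is the opening, from 0 (shut) to 1 (fully open), set as the call begins (left out, the last holds). The fingers move at their own pace and stop on an object; the grip force is fixed at half the most. Time passes only in rows, so rows that repeat a pose let the fingers close. It gives the time, the measured TCP pose, the force and the opening at its end, in the units of the state.
- manip.state(): the state, without advancing time (a new reading comes with each control period).
- cams.grab_frame(name): name is "scene" or "top"; returns the picture (400x640x3 uint8, red, green, blue); there is no depth.
- cams.get_calibration(name): a dict with "camera_matrix" (3x3 intrinsics, pixels), "distortion" ([k1, k2, p1, p2, k3] as OpenCV has them; the pictures are not rectified), "cam_to_world" (4x4, takes a point from camera to world coordinates). Camera axes: x right, y up, looking along -z (the intrinsics and any distortion apply to the point x, -y, -z); pixel columns grow to the right and rows downward; lengths in m; the calibration is good to about 2 mm. A picture is of the moment at which its call begins. get_calibration takes no time and is no camera call.
- manip.job_done(): hands the job in, once; it reports no verdict.
The state is a dict: "time": time; "joint_pos": joint angles; "joint_vel": joint speeds; "joint_efforts": joint torques, N m; "tool_pos": TCP position; "tool_rot": TCP orientation; "contact_force": force on the tool from outside, world axes, zero at the start; "ft_torque": the same for the moment, N m; "gripper_width": opening from 0.0 (shut) to 1.0 (fully open).
Only numpy, scipy, OpenCV 4.12 (cv2) and the standard library are available. Lean on these libraries where they do the work, as an engineer would, in place of code of your own. Each camera call takes 0.05 s, during which the arm holds its last target. There are 200 camera calls.

## Task

The tall quick-slide vice with the black knob has come back from the saw with three resin offcuts still lying on its bed. Clear all three into the scrap bin at the open end of the bed, then stand the resin blank on its edge on the clean bed, square along the fixed jaw with its end up to the end stop, and slide the moving jaw home until it holds the blank against the fixed jaw. Keep the blank upright and leave the other things on the table where they stand.

Things in the scene. Friction and masses are not known exactly. Their poses are not given: they have to be found in the camera images.
- vice_fixture: Steel quick-slide vice on an aluminium riser, fixed. Origin on the table under the bed, z up. Flat bed, top 95 mm above the table, x = -62 to +64, y = -88 to +72 mm; its -y end is open to the scrap bin. Fixed jaw along the +x side: flat face at x = +44 mm, 116 mm long (y = -54 to +62), 20 mm thick, 32 mm above the bed. The moving jaw faces it from -x.
- stop_corner (a point): Corner at bed height (95 mm) where the fixed jaw's face (x = +44 mm of the vice) meets the end stop's face (y = +52 mm). The stop is a small dark block 28 mm above the bed, 10 mm thick (y = 52 to 62), jutting 22 mm from the fixed jaw into the throat (x = 22 to 44). The blank goes on its -x, -y side. Axes as the vice.
- jaw (a joint): Slide of the moving jaw in m: 0 is fully open (throat 88 mm wide), growing as the jaw slides along the vice's +x to the fixed jaw; its face is at x = -44 mm + this value. Travel 75 mm; 5 N of slide friction holds it where it is left. The jaw is 110 mm long (y = -54 to +56), 20 mm thick, 32 mm above the bed; its knob is in front of it.
- jaw_knob (a point): Point on the axis of the moving jaw's black round knob, 45 mm above the bed (140 mm above the table); moves with the jaw. The knob is 22 mm in diameter, from 20 to 55 mm above the bed, its axis 42 mm in front (-x of the vice) of the jaw's face. Axes as the vice.
- scrap_bin: Open grey sheet-metal scrap bin, fixed, 130 mm (its x) by 120 mm (its y) by 82 mm high, wall 3 mm. Origin at the centre of its underside. It stands against the open -y end of the vice's bed; its rim is 13 mm below the bed's top.
- offcut_1_mid (a point): Centre of the first of three sawn offcuts of plain orange resin, a stubby block 60 mm long (its own y), 26 mm wide (its own x) and 30 mm high with one sloping top corner, 50 g. It starts lying on the bed of the vice, across the throat.
- offcut_2_mid (a point): Centre of the second of three sawn offcuts of plain orange resin, a stubby block 60 mm long (its own y), 26 mm wide (its own x) and 30 mm high with one sloping top corner, 50 g. It starts lying on the bed of the vice, across the throat.
- offcut_3_mid (a point): Centre of the third of three sawn offcuts of plain orange resin, a stubby block 60 mm long (its own y), 26 mm wide (its own x) and 30 mm high with one sloping top corner, 50 g. It starts lying on the bed of the vice, across the throat.
- offcut_1: The first offcut; origin at the centre of its underside.
- offcut_2: The second offcut; origin at the centre of its underside.
- offcut_3: The third offcut; origin at the centre of its underside.
- blank: The resin blank: a plain orange resin block standing on edge on the table to the right of the bin, 30 mm thick (its x, from -14 to +16 mm), 90 mm long (its y) and 88 mm high (z), 0.29 kg; much larger than the offcuts. Origin at its underside. Either thick face may go against the fixed jaw.
- blank_mid (a point): Centre of the resin blank, 44 mm above its underside, midway in its thickness and length; axes as the blank.
- vee_block: Bystander: ground steel vee block, 32 x 50 x 38 mm, in front of the blank. Origin at its underside.
- electrode: Bystander: graphite electrode on a steel pallet, 52 x 68 x 79 mm, behind the blank. Origin at its underside.
- gauge_ring: Bystander: steel ring gauge, 72 mm in diameter, 22 mm high, behind the vice to the left. Origin at its underside.

How it is judged:
By the outcome, as a careful person would: the job done as asked, in the order asked, and still so for the second after the job is handed in, with the robot touching nothing.
It also fails if it takes over 58 s, if anything falls off the work surface, if the arm or the gripper's body presses on something with over 40 N, if the wrist force passes 120 N, or if a joint passes its speed limit or range.

## Working session

There is one attempt and no reset: what is moved stays moved. The work goes in short steps, Python scripts to look and compute and a tool call to move; the robot and the scene stay as the last step left them, time stands still between calls to the robot, and variables do not carry over. Pictures are saved under pics/ and viewed, about 8 in all and at most 12, crops included, and the job is handed in when it is done.

Besides the shell and the picture viewer there is one more tool, called after "Call:" in YAML: its name, and indented under it one key for each argument. jog_arm: Moves the arm, as the interface text tells. Its arguments: {"type":"object","properties":{"targets":{"type":"array"},"fingers":{"type":"number"}},"required":["targets"]}

```bash
mkdir -p pics
cat > h.py <<'E'
import numpy as np, cv2
from plant import manip, cams
def cal(n):
    c=cams.get_calibration(n); return np.array(c["camera_matrix"],float),np.array(c["distortion"],float),np.array(c["cam_to_world"],float)
def ray(n,uv):
    K,D,T=cal(n); p=cv2.undistortPoints(np.array(uv,float).reshape(-1,1,2),K,D).reshape(-1,2)
    d=np.c_[p[:,0],-p[:,1],-np.ones(len(p))]@T[:3,:3].T
    return T[:3,3],d
def onz(n,uv,z):
    o,d=ray(n,uv); return o+d*((z-o[2])/d[:,2:3])
def proj(n,P):
    K,D,T=cal(n); q=(np.array(P,float).reshape(-1,3)-T[:3,3])@T[:3,:3]; q=q*[1,-1,-1]
    return cv2.projectPoints(q,np.zeros(3),np.zeros(3),K,D)[0].reshape(-1,2)
def grab(n,f=None):
    im=cv2.cvtColor(np.array(cams.grab_frame(n)),cv2.COLOR_RGB2BGR)
    if f: cv2.imwrite('pics/'+f,im)
    return im
E
python3 - <<'E'
from h import *
a=grab('scene','s0.png');b=grab('top','t0.png')
cv2.imwrite('pics/both0.png',np.vstack([a,b])[:, :][:800])
for n in('scene','top'):
    K,D,T=cal(n);print(n,K.round(1).tolist(),D,T.round(3).tolist())
print(manip.state())
E
```

```text
scene [[506.7, 0.0, 322.9], [0.0, 506.7, 200.7], [0.0, 0.0, 1.0]] [-0.16332262  0.          0.          0.          0.        ] [[-0.741, 0.477, -0.472, -0.044], [-0.671, -0.511, 0.537, 0.585], [0.015, 0.715, 0.699, 1.017], [0.0, 0.0, 0.0, 1.0]]
top [[502.3, 0.0, 315.3], [0.0, 502.3, 196.2], [0.0, 0.0, 1.0]] [0.02965074 0.         0.         0.         0.        ] [[0.066, 0.974, -0.214, 0.351], [-0.998, 0.066, -0.009, -0.123], [0.006, 0.215, 0.977, 1.139], [0.0, 0.0, 0.0, 1.0]]
{'time': 0.1, 'joint_pos': array([-1.41902490e+00,  5.33015891e-02,  1.61415499e+00,  2.76043599e-06,
        1.47597511e+00, -1.18985767e-01]), 'joint_vel': array([-5.82576897e-04, -1.46598989e-03, -4.05259555e-03,  8.69142698e-05,
        1.56939932e-03,  1.08286213e-03]), 'joint_efforts': array([-7.77221194e-04, -3.94901311e+01, -3.71367538e+01, -1.76577259e-04,
        3.93589595e-03, -4.96876012e-06]), 'tool_pos': array([ 0.16708829, -0.60167442,  0.2301803 ]), 'tool_rot': array([-9.19419193e-04,  9.90849904e-01,  1.34965264e-01, -1.36991487e-05]), 'contact_force': array([-0.62978595,  0.55495914,  0.45799895]), 'ft_torque': array([ 0.02766574, -0.0199466 , -0.03306563]), 'gripper_width': 0.999808637699908}
```

View pics/t0.png

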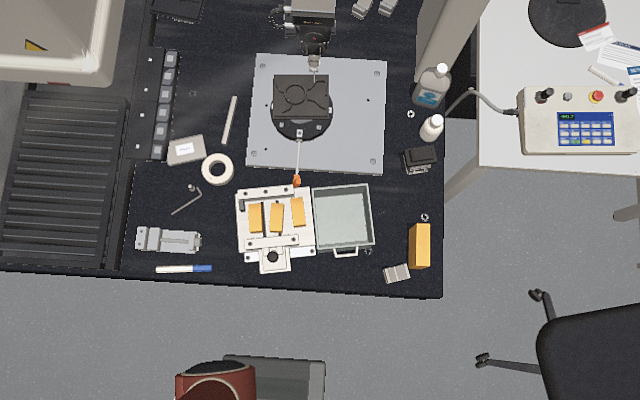

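View pics/s0.png

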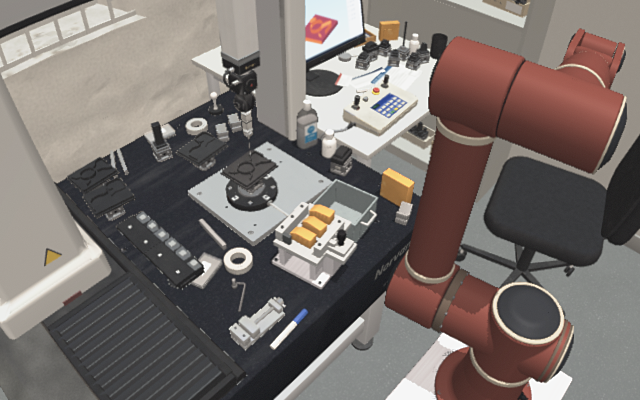

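Top view: vice around (275,222), offcuts at (255,217), (277,217) and (298,211), bin at (343,217), blank at (420,245), vee block at (397,273) and electrode at (420,160). World +x is up and +y is left. I'll enlarge it next.

Run:
```python
from h import *
im=cv2.imread('pics/t0.png')
c=im[170:295,225:450]
cv2.imwrite('pics/t0c.png',cv2.resize(c,None,fx=3.5,fy=3.5,interpolation=cv2.INTER_CUBIC))
hsv=cv2.cvtColor(im,cv2.COLOR_BGR2HSV)
m=cv2.inRange(hsv,(10,110,90),(28,255,255))
for n,img in (('top',im),('scene',cv2.imread('pics/s0.png'))):
  m=cv2.inRange(cv2.cvtColor(img,cv2.COLOR_BGR2HSV),(8,110,80),(28,255,255))
  for k in cv2.findContours(m,cv2.RETR_EXTERNAL,cv2.CHAIN_APPROX_NONE)[0]:
    if cv2.contourArea(k)>80: 
        r=cv2.minAreaRect(k); print(n,cv2.contourArea(k),r, cv2.boxPoints(r).round(1).tolist())
```

```text
top 905.0 ((419.0, 245.5), (45.0, 22.0), 90.0) [[408.0, 223.0], [430.0, 223.0], [430.0, 268.0], [408.0, 268.0]]
top 319.0 ((276.0442810058594, 217.3363037109375), (12.505572319030762, 28.869247436523438), 3.814074993133545) [[268.79998779296875, 231.3000030517578], [270.79998779296875, 202.5], [283.20001220703125, 203.3000030517578], [281.29998779296875, 232.1999969482422]]
top 343.0 ((255.5, 217.5), (13.0, 29.0), 0.0) [[249.0, 232.0], [249.0, 203.0], [262.0, 203.0], [262.0, 232.0]]
top 294.5 ((297.502197265625, 211.7664031982422), (28.3491153717041, 11.76257038116455), 82.40535736083984) [[289.79998779296875, 198.5], [301.5, 196.89999389648438], [305.20001220703125, 225.0], [293.5, 226.60000610351562]]
scene 94.5 ((50.52941131591797, 254.88233947753906), (10.975910186767578, 16.120866775512695), 59.03623962402344) [[40.79999923706055, 254.3000030517578], [54.599998474121094, 246.0], [60.29999923706055, 255.39999389648438], [46.400001525878906, 263.70001220703125]]
scene 933.5 ((313.36895751953125, 224.77239990234375), (25.328872680664062, 48.1663818359375), 41.6335334777832) [[287.8999938964844, 234.39999389648438], [319.8999938964844, 198.39999389648438], [338.79998779296875, 215.1999969482422], [306.79998779296875, 251.1999969482422]]
scene 841.0 ((395.9811706542969, 187.9339599609375), (38.17152786254883, 29.041446685791016), 29.05460548400879) [[372.20001220703125, 191.39999389648438], [386.29998779296875, 166.0], [419.70001220703125, 184.5], [405.6000061035156, 209.89999389648438]]
scene 316.0 ((389.0, 30.5), (19.0, 20.0), 90.0) [[379.0, 21.0], [399.0, 21.0], [399.0, 40.0], [379.0, 40.0]]
```

View pics/t0c.png

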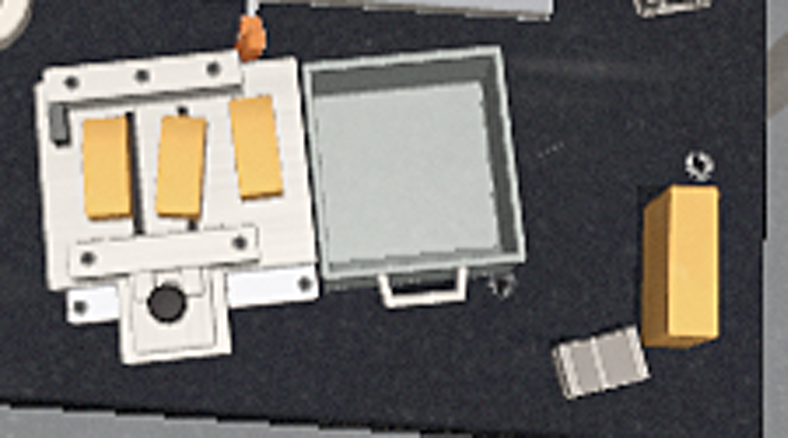

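Run:
```python
from h import *
def P(l,z): 
    uv=(np.array(l,float)+.5)/3.5-.5+[225,170]; return onz('top',uv,z)[:,:2]
def show(n,l,z): p=P(l,z);print(n,p.round(4).tolist(),'len',np.linalg.norm(np.diff(p,axis=0),axis=1).round(4)); return p
bed=show('bed FL FR NR NL',[(38,82),(297,57),(318,263),(50,290)],.095)
jw=show('fixjaw face L,R',[(50,107),(242,85)],.127)
mj=show('movjaw face L,R',[(69,243),(257,225)],.127)
kn=show('knob',[(166,303)],.150)
bn=show('bin FL FR NR NL',[(303,62),(500,48),(525,262),(322,278)],.082)
# fit vice pose by rigid fit
src=np.array([[64,72],[64,-88],[-62,-88],[-62,72],[44,62],[44,-54],[-44,56],[-44,-54],[-86,0]])/1e3
dst=np.vstack([bed,jw,mj,kn])
cs,cd=src.mean(0),dst.mean(0);U,S,V=np.linalg.svd((src-cs).T@(dst-cd));R=(U@V).T
t=cd-R@cs;print('yaw',np.degrees(np.arctan2(R[1,0],R[0,0])),'t',t.round(4));print('res',((dst-t-src@R.T)*1e3).round(1).tolist())
print('stop',(R@[.044,.052]+t).round(4),'knob',(R@[-.086,0]+t).round(4))
for k in [((276.04,217.3)),((255.5,217.5)),((297.5,211.8))]:
    p=onz('top',[k],.125)[0,:2]; print('offcut',p.round(4),'in vice',(R.T@(p-t)).round(4))
bl=show('blank top FL FR NR NL',[(670,187),(718,187),(718,340),(670,345)],.088);print(bl.mean(0))
print('blank base NL',P([(643,345),(643,200)],0))
vb=show('vee',[(553,348),(638,328),(650,378),(570,398)],.038);print(vb.mean(0))
```

```text
bed FL FR NR NL [[0.5751, 0.0566], [0.6014, -0.0994], [0.4764, -0.1205], [0.4498, 0.0368]] len [0.1582 0.1267 0.1595]
fixjaw face L,R [[0.5537, 0.0425], [0.5745, -0.0689]] len [0.1134]
movjaw face L,R [[0.4745, 0.0236], [0.4922, -0.0839]] len [0.109]
knob [[0.4417, -0.0371]] len []
bin FL FR NR NL [[0.6016, -0.103], [0.6187, -0.2241], [0.487, -0.245], [0.4691, -0.1235]] len [0.1223 0.1334 0.1228]
yaw 9.555875347744312 t [ 0.5241 -0.0239]
res [[-0.1, -1.2], [-0.4, 0.7], [-1.1, 0.4], [-1.1, -0.1], [-3.5, -2.0], [-1.9, 0.9], [3.1, -0.4], [2.6, 0.6], [2.4, 1.0]]
stop [0.5588 0.0347] knob [ 0.4392 -0.0382]
offcut [ 0.5236 -0.0363] in vice [-0.0025 -0.0122]
offcut [0.5204 0.0055] in vice [0.0013 0.0296]
offcut [ 0.538  -0.0793] in vice [ 0.0046 -0.0569]
blank top FL FR NR NL [[0.5376, -0.3299], [0.5396, -0.3588], [0.4477, -0.3603], [0.4428, -0.332]] len [0.029  0.0919 0.0287]
[ 0.49191273 -0.34526608]
blank base NL [[ 0.44929874 -0.3322553 ]
 [ 0.54346658 -0.32983936]]
vee [[0.4403, -0.2696], [0.4563, -0.3219], [0.4261, -0.3301], [0.4105, -0.2812]] len [0.0547 0.0313 0.0513]
[ 0.43329631 -0.30067699]
```

Vice fit: yaw about 9.5°, origin (0.524, -0.024), sizes match to about 2 mm. The plan is to sweep the offcuts in -y off the open end with the fingers part open across the throat, then place the blank.

```bash
cat >> h.py <<'E'
from scipy.spatial.transform import Rotation as Ro
YAW=9.5; T0=np.array([.5243,-.0238])
def v2w(x,y):
    c,s=np.cos(np.radians(YAW)),np.sin(np.radians(YAW)); return T0+[c*x-s*y,s*x+c*y]
def go(x,y,z,ty,st=None):
    "shift in tool axes to world x,y,z, with tool y at angle ty (mod 180) deg"
    s=st or manip.state(); q=s['tool_rot']; R=Ro.from_quat([q[1],q[2],q[3],q[0]]).as_matrix()
    d=R.T@(np.array([x,y,z])-s['tool_pos']); a=np.degrees(np.arctan2(R[1,1],R[0,1]))
    t=-((ty-a+90)%180-90)
    print('shift',d.round(4),'turn',round(t,1),'t',round(s['time'],2),'pos',s['tool_pos'].round(4),'ya',round(a,1),'F',s['contact_force'].round(1),'w',round(s['gripper_width'],3))
E
python3 - <<'E'
from h import *
go(*v2w(-.008,.064),.20,YAW)
go(*v2w(-.008,.064),.10,YAW)
E
```

```text
shift [ 0.4975 -0.5257  0.0313] turn -84.0 t 0.1 pos [ 0.1671 -0.6017  0.2302] ya -74.5 F [-0.6  0.6  0.5] w 1.0
shift [ 0.4975 -0.5255  0.1312] turn -84.0 t 0.1 pos [ 0.1671 -0.6017  0.2302] ya -74.5 F [-0.6  0.6  0.5] w 1.0
```

Call:
jog_arm:
  targets:
    - [0.4975, -0.5255, 0.03, -84]
    - [0.4975, -0.5255, 0.03, -84]
    - [0.4975, -0.5255, 0.03, -84]
    - [0.4975, -0.5255, 0.03, -84]
    - [0.4975, -0.5255, 0.03, -84]
  fingers: 0.3

```text
time: 0.52
tool_pos: [0.2649, -0.4163, 0.2219]
tool_rot: [-0.001, 0.9, 0.435, 0.0]
contact_force: [0.8, -0.3, 0.4]
gripper_width: 0.308
```

```bash
python3 -c "
from h import *
go(*v2w(-.008,.064),.20,YAW)"
```

```text
shift [ 0.5057 -0.0931  0.0223] turn -47.9 t 0.52 pos [ 0.2649 -0.4163  0.2219] ya -38.4 F [ 0.8 -0.3  0.4] w 0.308
```

Call:
jog_arm:
  targets:
    - [0.506, -0.093, 0.022, -48]
    - [0.506, -0.093, 0.022, -48]
    - [0.506, -0.093, 0.022, -48]
    - [0.506, -0.093, 0.022, -48]
    - [0.506, -0.093, 0.022, -48]

```text
time: 0.93
tool_pos: [0.3634, -0.2329, 0.2133]
tool_rot: [0.0, 0.723, 0.691, 0.0]
contact_force: [0.9, -0.7, 0.1]
gripper_width: 0.302
```

```bash
python3 -c "
from h import *
go(*v2w(-.008,.064),.20,YAW)"
```

```text
shift [0.277  0.1303 0.0134] turn -12.0 t 0.93 pos [ 0.3634 -0.2329  0.2133] ya -2.5 F [ 0.9 -0.7  0.1] w 0.302
```

Call:
jog_arm:
  targets:
    - [0.277, 0.13, 0.013, -12]
    - [0.277, 0.13, 0.013, -12]
    - [0.277, 0.13, 0.013, -12]
    - [0.277, 0.13, 0.013, -12]
    - [0.277, 0.13, 0.013, -12]

```text
time: 1.35
tool_pos: [0.4612, -0.049, 0.2046]
tool_rot: [0.0, 0.648, 0.761, -0.0]
contact_force: [0.6, -1.2, -0.7]
gripper_width: 0.299
```

```bash
python3 -c "
from h import *
go(*v2w(-.008,.064),.15,YAW)"
```

```text
shift [0.0788 0.0579 0.0546] turn -0.4 t 1.35 pos [ 0.4612 -0.049   0.2046] ya 9.1 F [ 0.6 -1.2 -0.7] w 0.299
```

Call:
jog_arm:
  targets:
    - [0.079, 0.058, 0.03, -0.4]
    - [0.079, 0.058, 0.03, -0.4]
    - [0.079, 0.058, 0.054, -0.4]
    - [0.079, 0.058, 0.054, -0.4]

```text
time: 1.68
tool_pos: [0.503, 0.0395, 0.1449]
tool_rot: [-0.004, 0.644, 0.765, -0.002]
contact_force: [-1.4, -1.0, -1.0]
gripper_width: 0.302
```

```bash
python3 -c "
from h import *
go(*v2w(-.008,.064),.102,YAW)
a=grab('scene');b=grab('top')
A=cv2.resize(a[160:300,240:430],None,fx=3.1,fy=3.1,interpolation=2);B=cv2.resize(b[150:300,220:400],None,fx=3.1,fy=3.1,interpolation=2)[:434]
cv2.imwrite('pics/c1.png',cv2.resize(np.hstack([A,B]),None,fx=.69,fy=.69))"
```

```text
shift [-0.0021  0.0029  0.0429] turn 0.3 t 1.68 pos [0.503  0.0395 0.1449] ya 9.8 F [-1.4 -1.  -1. ] w 0.302
```

View pics/c1.png

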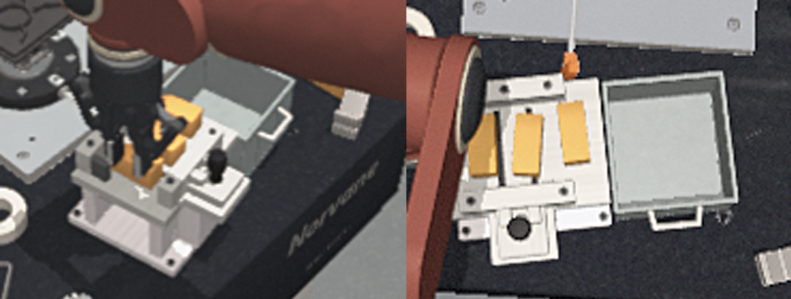

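Scene crop: the fingers hang over the stop end of the throat, clear of the dark stop, with the offcuts beyond toward the bin. I'll lower in steps.

Call:
jog_arm:
  targets:
    - [-0.001, 0.003, 0.015, 0]
    - [-0.001, 0.003, 0.027, 0]
    - [-0.001, 0.003, 0.027, 0]

```text
time: 2.03
tool_pos: [0.5073, 0.0346, 0.1222]
tool_rot: [-0.001, 0.647, 0.763, -0.001]
contact_force: [-0.1, 0.7, -0.0]
gripper_width: 0.303
```

```bash
python3 -c "
from h import *
go(*v2w(-.008,.064),.101,YAW)"
```

```text
shift [ 0.0036 -0.0008  0.0212] turn -0.1 t 2.03 pos [0.5073 0.0346 0.1222] ya 9.4 F [-0.1  0.7 -0. ] w 0.303
```

Call:
jog_arm:
  targets:
    - [0.003, -0.001, 0.01, 0]
    - [0.003, -0.001, 0.018, 0]
    - [0.003, -0.001, 0.018, 0]
    - [0.003, -0.001, 0.018, 0]

```text
time: 2.37
tool_pos: [0.5068, 0.0382, 0.1054]
tool_rot: [-0.0, 0.646, 0.763, -0.0]
contact_force: [-0.6, -0.4, 0.2]
gripper_width: 0.299
```

```bash
python3 -c "
from h import *
go(*v2w(-.005,.040),.102,YAW)"
```

```text
shift [-0.024   0.002   0.0034] turn 0.0 t 2.37 pos [0.5068 0.0382 0.1054] ya 9.5 F [-0.6 -0.4  0.2] w 0.299
```

Call:
jog_arm:
  targets:
    - [-0.01, 0.003, 0.003, 0]
    - [-0.02, 0.003, 0.003, 0]
    - [-0.03, 0.003, 0.003, 0]
    - [-0.04, 0.003, 0.003, 0]
    - [-0.05, 0.003, 0.003, 0]

```text
time: 2.78
tool_pos: [0.5192, -0.0117, 0.1034]
tool_rot: [0.0, 0.646, 0.763, 0.0]
contact_force: [-0.1, 0.6, -0.3]
gripper_width: 0.298
```

Call:
jog_arm:
  targets:
    - [-0.01, 0, 0, 0]
    - [-0.02, 0, 0, 0]
    - [-0.03, 0, 0, 0]
    - [-0.04, 0, 0, 0]
    - [-0.05, 0, 0, 0]

```text
time: 3.2
tool_pos: [0.527, -0.0609, 0.103]
tool_rot: [0.0, 0.646, 0.763, -0.0]
contact_force: [0.6, 1.2, 1.4]
gripper_width: 0.301
```

Call:
jog_arm:
  targets:
    - [-0.01, 0, 0, 0]
    - [-0.02, 0, 0, 0]
    - [-0.03, 0, 0, 0]
    - [-0.04, 0, 0, 0]
    - [-0.05, 0, 0, 0]

```text
time: 3.62
tool_pos: [0.5352, -0.1102, 0.1028]
tool_rot: [0.0, 0.646, 0.763, -0.0]
contact_force: [0.8, 0.2, -0.2]
gripper_width: 0.298
```

```bash
python3 -c "
from h import *
go(*v2w(-.005,-.1),.102,YAW)
a=grab('scene');b=grab('top')
A=cv2.resize(a[160:300,240:430],None,fx=3.1,fy=3.1,interpolation=2);B=cv2.resize(b[150:300,220:400],None,fx=3.1,fy=3.1,interpolation=2)[:434]
cv2.imwrite('pics/c2.png',cv2.resize(np.hstack([A,B]),None,fx=.69,fy=.69))"
```

```text
shift [-0.013  -0.0015  0.0008] turn 0.0 t 3.62 pos [ 0.5352 -0.1102  0.1028] ya 9.5 F [ 0.8  0.2 -0.2] w 0.298
```

View pics/c2.png

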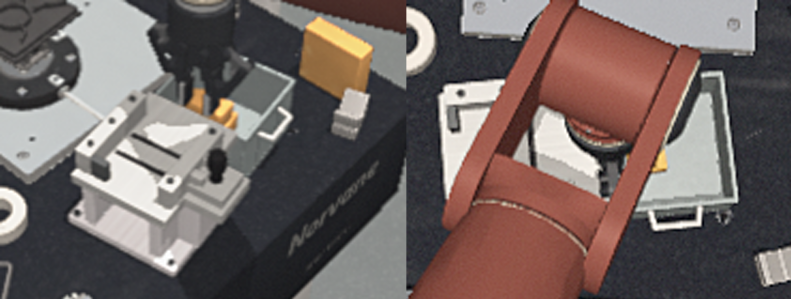

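The bed looks clear; an offcut still sits at the edge in front of the fingers. I'll push a little more, then lift.

Call:
jog_arm:
  targets:
    - [-0.01, 0, 0, 0]
    - [-0.02, 0, 0, 0]
    - [-0.03, 0, 0, 0]
    - [-0.03, 0, 0, 0]

```text
time: 4.05
tool_pos: [0.5405, -0.1405, 0.1032]
tool_rot: [0.001, 0.646, 0.763, -0.0]
contact_force: [0.3, -0.1, 0.1]
gripper_width: 0.3
```

Call:
jog_arm:
  targets:
    - [0, 0, -0.04, 0]
    - [0, 0, -0.08, 0]
    - [-0.04, 0, -0.11, 0]
    - [-0.08, 0, -0.12, 0]
    - [-0.12, 0, -0.12, 0]
  fingers: 0.9

```text
time: 4.47
tool_pos: [0.5612, -0.2533, 0.2283]
tool_rot: [0.004, 0.645, 0.764, 0.001]
contact_force: [0.4, 0.0, 0.8]
gripper_width: 0.9
```

```bash
python3 -c "
from h import *
go(.492,-.3452,.16,91)"
```

```text
shift [-0.0786 -0.0841  0.0681] turn -81.3 t 4.47 pos [ 0.5612 -0.2533  0.2283] ya 9.7 F [0.4 0.  0.8] w 0.9
```

Call:
jog_arm:
  targets:
    - [-0.016, -0.017, 0, -7.1]
    - [-0.032, -0.034, 0, -14.2]
    - [-0.05, -0.05, 0, -21.3]
    - [-0.078, -0.084, 0, -28.4]
    - [-0.078, -0.084, 0, -35.5]

```text
time: 4.88
tool_pos: [0.4863, -0.3461, 0.2225]
tool_rot: [-0.001, 0.384, 0.923, -0.001]
contact_force: [0.2, -0.4, 0.3]
gripper_width: 0.894
```

Call:
jog_arm:
  targets:
    - [0, 0, 0, -45.8]
    - [0, 0, 0, -45.8]
    - [0, 0, 0, -45.8]
    - [0, 0, 0, -45.8]
    - [0, 0, 0, -45.8]

```text
time: 5.3
tool_pos: [0.489, -0.3425, 0.2226]
tool_rot: [-0.0, 0.08, 0.997, 0.0]
contact_force: [-0.1, -0.4, -0.8]
gripper_width: 0.9
```

```bash
python3 -c "
from h import *
go(.492,-.3452,.16,91)
a=grab('scene');b=grab('top')
A=cv2.resize(a[160:300,240:450],None,fx=3.1,fy=3.1,interpolation=2);B=cv2.resize(b[150:300,220:450],None,fx=3.1,fy=3.1,interpolation=2)[:434]
cv2.imwrite('pics/c3.png',cv2.resize(np.hstack([A,B]),None,fx=.58,fy=.58))"
```

```text
shift [-0.0034 -0.0022  0.0626] turn -10.1 t 5.3 pos [ 0.489  -0.3425  0.2226] ya 80.9 F [-0.1 -0.4 -0.8] w 0.9
```

View pics/c3.png

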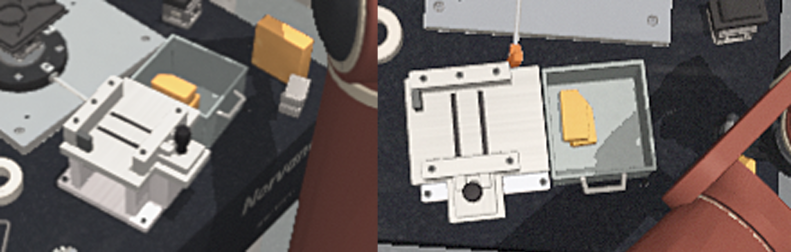

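The bed is clear and the offcuts are piled in the bin (top crop about (577,115)). Next I'll go down on the blank.

Call:
jog_arm:
  targets:
    - [-0.003, -0.002, 0.02, -7]
    - [-0.003, -0.002, 0.05, -10.1]
    - [-0.003, -0.002, 0.08, -10.1]
    - [-0.003, -0.002, 0.08, -10.1]

```text
time: 5.73
tool_pos: [0.4884, -0.342, 0.1353]
tool_rot: [-0.005, -0.004, 1.0, 0.004]
contact_force: [-0.6, 1.7, -1.9]
gripper_width: 0.9
```

```bash
python3 -c "
from h import *
go(.492,-.3452,.044,91)"
```

```text
shift [-0.0044 -0.004   0.0913] turn -0.6 t 5.73 pos [ 0.4884 -0.342   0.1353] ya 90.4 F [-0.6  1.7 -1.9] w 0.9
```

Call:
jog_arm:
  targets:
    - [-0.001, -0.001, 0.03, -0.3]
    - [-0.001, -0.001, 0.06, -0.3]
    - [-0.001, -0.001, 0.08, -0.3]
    - [-0.001, -0.001, 0.091, -0.3]
    - [-0.001, -0.001, 0.091, -0.3]

```text
time: 6.15
tool_pos: [0.4916, -0.3449, 0.0497]
tool_rot: [-0.002, -0.007, 1.0, 0.002]
contact_force: [-0.2, 1.2, -1.0]
gripper_width: 0.899
```

```bash
python3 -c "
from h import *
go(.492,-.3452,.044,91)"
```

```text
shift [-0.0004 -0.0003  0.0057] turn -0.2 t 6.15 pos [ 0.4916 -0.3449  0.0497] ya 90.8 F [-0.2  1.2 -1. ] w 0.899
```

Call:
jog_arm:
  targets:
    - [0, 0, 0, 0]
    - [0, 0, 0, 0]
    - [0, 0, 0, 0]
    - [0, 0, 0, 0]
    - [0, 0, 0, 0]
  fingers: 0.1

```text
time: 6.57
tool_pos: [0.4939, -0.3467, 0.0538]
tool_rot: [0.001, -0.008, 1.0, -0.001]
contact_force: [-0.6, 1.3, 5.4]
gripper_width: 0.343
```

Call:
jog_arm:
  targets:
    - [0, 0, 0, 0]
    - [0, 0, 0, 0]
    - [0, 0, 0, 0]

```text
time: 6.82
tool_pos: [0.4938, -0.3468, 0.0538]
tool_rot: [0.001, -0.008, 1.0, -0.001]
contact_force: [-1.2, 2.0, 6.3]
gripper_width: 0.344
```

Call:
jog_arm:
  targets:
    - [0, 0, -0.02, 0]
    - [0, 0, -0.05, 0]
    - [0, 0, -0.09, 0]
    - [0, 0, -0.13, 0]
    - [0, 0, -0.13, 0]

```text
time: 7.23
tool_pos: [0.4964, -0.3492, 0.1919]
tool_rot: [0.006, -0.008, 1.0, -0.005]
contact_force: [1.7, -1.4, -0.6]
gripper_width: 0.345
```

```bash
python3 -c "
from h import *
go(*v2w(.022,-.003),.2,YAW)"
```

```text
shift [-0.0555  0.3252 -0.011 ] turn 81.4 t 7.23 pos [ 0.4964 -0.3492  0.1919] ya 90.9 F [ 1.7 -1.4 -0.6] w 0.345
```

Call:
jog_arm:
  targets:
    - [-0.004, 0.027, -0.02, 7]
    - [-0.009, 0.054, -0.024, 14]
    - [-0.014, 0.081, -0.024, 21]
    - [-0.018, 0.108, -0.024, 28]
    - [-0.023, 0.135, -0.024, 35]

```text
time: 7.65
tool_pos: [0.5131, -0.2093, 0.2049]
tool_rot: [-0.0, 0.296, 0.955, 0.0]
contact_force: [0.6, -0.1, -2.8]
gripper_width: 0.341
```

```bash
python3 -c "
from h import *
go(*v2w(.022,-.003),.215,YAW)"
```

```text
shift [ 0.0778  0.1724 -0.01  ] turn 46.0 t 7.65 pos [ 0.5131 -0.2093  0.2049] ya 55.5 F [ 0.6 -0.1 -2.8] w 0.341
```

Call:
jog_arm:
  targets:
    - [0.012, 0.026, -0.006, 7]
    - [0.024, 0.052, -0.006, 14]
    - [0.036, 0.078, -0.006, 21]
    - [0.047, 0.105, -0.006, 28]
    - [0.058, 0.13, -0.006, 35]

```text
time: 8.07
tool_pos: [0.538, -0.0688, 0.2108]
tool_rot: [-0.0, 0.569, 0.822, -0.0]
contact_force: [0.7, 0.3, -2.6]
gripper_width: 0.341
```

```bash
python3 -c "
from h import *
go(*v2w(.022,-.003),.21,YAW)"
```

```text
shift [0.0398 0.024  0.0008] turn 11.1 t 8.07 pos [ 0.538  -0.0688  0.2108] ya 20.6 F [ 0.7  0.3 -2.6] w 0.341
```

Call:
jog_arm:
  targets:
    - [0.015, 0.01, 0, 6]
    - [0.03, 0.018, 0, 11.1]
    - [0.04, 0.024, 0, 11.1]
    - [0.04, 0.024, 0, 11.1]
    - [0.04, 0.024, 0, 11.1]

```text
time: 8.48
tool_pos: [0.5463, -0.0244, 0.2111]
tool_rot: [-0.0, 0.643, 0.766, -0.0]
contact_force: [0.2, -1.3, -2.7]
gripper_width: 0.343
```

```bash
python3 -c "
from h import *
go(*v2w(.022,-.003),.155,YAW)
a=grab('scene');b=grab('top')
A=cv2.resize(a[150:290,240:430],None,fx=3.1,fy=3.1,interpolation=2);B=cv2.resize(b[150:300,220:400],None,fx=3.1,fy=3.1,interpolation=2)[:434]
cv2.imwrite('pics/c4.png',cv2.resize(np.hstack([A,B]),None,fx=.69,fy=.69))"
```

```text
shift [0.0012 0.0005 0.0561] turn 0.5 t 8.48 pos [ 0.5463 -0.0244  0.2111] ya 10.0 F [ 0.2 -1.3 -2.7] w 0.343
```

View pics/c4.png

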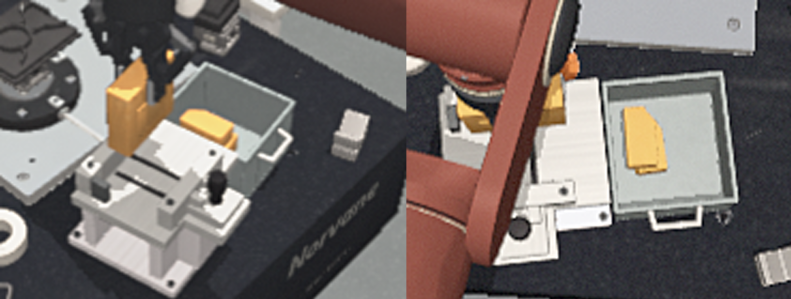

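The blank hangs upright over the throat, clear of the stop and jaws; the offcuts are in the bin. Lowering with force checks.

Call:
jog_arm:
  targets:
    - [0, 0, 0.012, 0.4]
    - [0, 0, 0.024, 0.4]
    - [0, 0, 0.033, 0.4]
    - [0, 0, 0.033, 0.4]

```text
time: 8.92
tool_pos: [0.5443, -0.0246, 0.1744]
tool_rot: [-0.003, 0.647, 0.763, -0.002]
contact_force: [-0.5, -0.5, -3.4]
gripper_width: 0.341
```

Call:
jog_arm:
  targets:
    - [0, 0, 0.01, 0]
    - [0, 0, 0.02, 0]
    - [0, 0, 0.022, 0]
    - [0, 0, 0.022, 0]

```text
time: 9.25
tool_pos: [0.5457, -0.0244, 0.1551]
tool_rot: [-0.001, 0.647, 0.763, -0.001]
contact_force: [0.2, -0.1, -2.7]
gripper_width: 0.346
```

```bash
python3 -c "
from h import *
go(*v2w(.029,.005),.149,YAW)"
```

```text
shift [0.0091 0.008  0.0061] turn -0.1 t 9.25 pos [ 0.5457 -0.0244  0.1551] ya 9.4 F [ 0.2 -0.1 -2.7] w 0.346
```

Call:
jog_arm:
  targets:
    - [0, 0.002, 0.002, 0]
    - [0, 0.004, 0.003, 0]
    - [0, 0.005, 0.003, 0]
    - [0, 0.005, 0.003, 0]

```text
time: 9.58
tool_pos: [0.552, -0.0237, 0.1541]
tool_rot: [0.0, 0.647, 0.763, 0.0]
contact_force: [-0.1, -0.0, -2.9]
gripper_width: 0.339
```

Call:
jog_arm:
  targets:
    - [0, 0.001, 0, 0]
    - [0, 0.002, 0, 0]
    - [0, 0.002, 0, 0]

```text
time: 9.83
tool_pos: [0.5531, -0.0235, 0.1538]
tool_rot: [-0.0, 0.647, 0.763, -0.001]
contact_force: [-2.8, -0.6, -2.0]
gripper_width: 0.339
```

Call:
jog_arm:
  targets:
    - [0, 0.001, 0, 0]
    - [0, 0.001, 0, 0]

```text
time: 10.0
tool_pos: [0.5534, -0.0235, 0.1535]
tool_rot: [-0.001, 0.646, 0.763, -0.001]
contact_force: [-5.1, -0.8, -0.9]
gripper_width: 0.341
```

Fixed jaw touched. Now along to the end stop.

Call:
jog_arm:
  targets:
    - [0.002, -0.001, 0, 0]
    - [0.004, -0.001, 0, 0]
    - [0.005, -0.001, 0, 0]
    - [0.005, -0.001, 0, 0]

```text
time: 10.33
tool_pos: [0.5523, -0.0184, 0.1534]
tool_rot: [-0.0, 0.647, 0.763, -0.0]
contact_force: [-3.5, -2.3, -2.8]
gripper_width: 0.343
```

Call:
jog_arm:
  targets:
    - [0.001, 0, 0, 0]
    - [0.002, 0, 0, 0]
    - [0.002, 0, 0, 0]

```text
time: 10.58
tool_pos: [0.552, -0.0165, 0.1535]
tool_rot: [-0.0, 0.647, 0.763, -0.0]
contact_force: [-3.5, -2.6, -2.4]
gripper_width: 0.344
```

Call:
jog_arm:
  targets:
    - [0.001, 0, 0, 0]
    - [0.001, 0, 0, 0]

```text
time: 10.75
tool_pos: [0.5518, -0.0156, 0.1535]
tool_rot: [-0.0, 0.647, 0.763, -0.0]
contact_force: [-4.5, -3.7, -3.2]
gripper_width: 0.34
```

```bash
python3 -c "
from h import *
go(*v2w(.029,.005),.149,YAW)"
```

```text
shift [0.0014 0.0005 0.0045] turn -0.1 t 10.75 pos [ 0.5518 -0.0156  0.1535] ya 9.4 F [-4.5 -3.7 -3.2] w 0.34
```

Call:
jog_arm:
  targets:
    - [0.001, -0.001, 0, 0]
    - [0.001, -0.001, 0, 0]

```text
time: 10.92
tool_pos: [0.5514, -0.0142, 0.1538]
tool_rot: [0.0, 0.647, 0.763, 0.001]
contact_force: [-1.7, -0.6, -4.3]
gripper_width: 0.341
```

Call:
jog_arm:
  targets:
    - [0.001, 0, 0, 0]
    - [0.001, 0, 0, 0]

```text
time: 11.08
tool_pos: [0.5512, -0.0133, 0.1539]
tool_rot: [0.0, 0.647, 0.763, 0.001]
contact_force: [-0.8, -0.9, -3.6]
gripper_width: 0.343
```

Call:
jog_arm:
  targets:
    - [0.001, 0, 0, 0]
    - [0.001, 0, 0, 0]

```text
time: 11.25
tool_pos: [0.551, -0.0124, 0.154]
tool_rot: [0.0, 0.647, 0.763, 0.001]
contact_force: [-0.7, -0.3, -2.6]
gripper_width: 0.343
```

Call:
jog_arm:
  targets:
    - [0.001, 0, 0, 0]
    - [0.002, 0, 0, 0]
    - [0.002, 0, 0, 0]

```text
time: 11.5
tool_pos: [0.5507, -0.0104, 0.1539]
tool_rot: [0.0, 0.647, 0.763, 0.001]
contact_force: [-0.5, 0.8, -3.2]
gripper_width: 0.346
```

```bash
python3 -c "
from h import *
go(*v2w(.029,.005),.149,YAW)
a=grab('scene');b=grab('top')
A=cv2.resize(a[150:290,270:370],None,fx=5,fy=5,interpolation=2);B=cv2.resize(b[150:280,225:315],None,fx=5,fy=5,interpolation=2);B=cv2.copyMakeBorder(B,0,50,0,0,0)
cv2.imwrite('pics/c5.png',cv2.resize(np.hstack([A,B]),None,fx=.82,fy=.82))"
```

```text
shift [-0.0039  0.0008  0.0049] turn -0.1 t 11.5 pos [ 0.5507 -0.0104  0.1539] ya 9.4 F [-0.5  0.8 -3.2] w 0.346
```

View pics/c5.png

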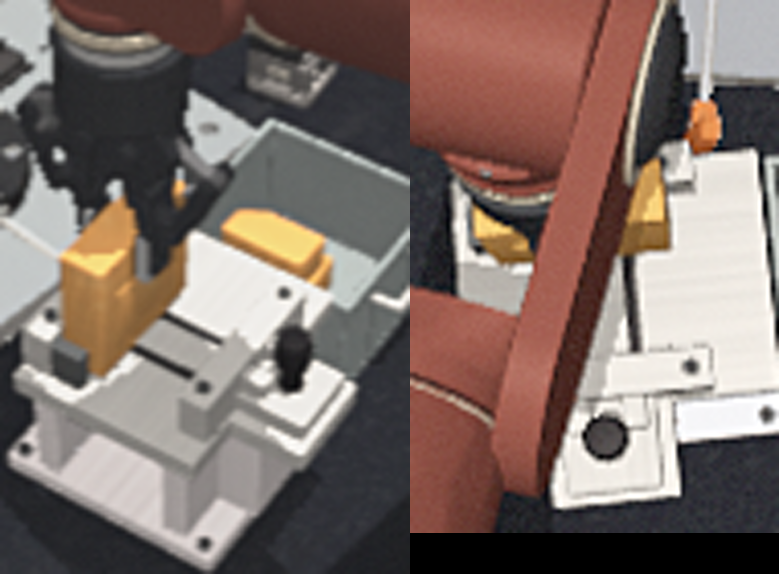

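The blank's end is right beside the dark stop (scene crop about (85,360)), with a small gap left. Continuing.

Call:
jog_arm:
  targets:
    - [0.001, 0, 0, 0]
    - [0.001, 0, 0, 0]

```text
time: 11.77
tool_pos: [0.5503, -0.0095, 0.1538]
tool_rot: [0.0, 0.647, 0.763, 0.0]
contact_force: [-0.9, -0.1, -3.2]
gripper_width: 0.34
```

Call:
jog_arm:
  targets:
    - [0.001, 0, 0, 0]
    - [0.001, 0, 0, 0]

```text
time: 11.93
tool_pos: [0.5501, -0.0087, 0.1538]
tool_rot: [0.0, 0.647, 0.763, 0.0]
contact_force: [0.1, -0.1, -3.6]
gripper_width: 0.34
```

Call:
jog_arm:
  targets:
    - [0.001, 0, 0, 0]
    - [0.001, 0, 0, 0]

```text
time: 12.1
tool_pos: [0.5501, -0.0085, 0.1539]
tool_rot: [0.001, 0.647, 0.763, -0.0]
contact_force: [-0.2, -3.7, -3.1]
gripper_width: 0.343
```

Stop reached. Press to the jaw again and lower onto the bed.

Call:
jog_arm:
  targets:
    - [0, 0.001, 0.001, 0]
    - [0, 0.001, 0.003, 0]
    - [0, 0.001, 0.003, 0]

```text
time: 12.35
tool_pos: [0.5506, -0.0084, 0.1509]
tool_rot: [0.0, 0.647, 0.763, -0.001]
contact_force: [-1.5, -4.6, -0.3]
gripper_width: 0.339
```

Call:
jog_arm:
  targets:
    - [0, 0.0005, 0.001, 0]
    - [0, 0.0005, 0.002, 0]
    - [0, 0.0005, 0.002, 0]

```text
time: 12.6
tool_pos: [0.5507, -0.0084, 0.149]
tool_rot: [-0.0, 0.647, 0.763, -0.001]
contact_force: [-3.9, -4.9, 1.1]
gripper_width: 0.342
```

Call:
jog_arm:
  targets:
    - [0, 0, 0.001, 0]
    - [0, 0, 0.001, 0]

```text
time: 12.77
tool_pos: [0.5508, -0.0085, 0.1489]
tool_rot: [-0.0, 0.646, 0.763, -0.002]
contact_force: [-4.6, -4.6, 3.5]
gripper_width: 0.348
```

Call:
jog_arm:
  targets:
    - [0, 0, 0, 0]
    - [0, 0, 0, 0]
    - [0, 0, 0, 0]
    - [0, 0, 0, 0]
  fingers: 0.6

```text
time: 13.1
tool_pos: [0.5516, -0.0072, 0.1478]
tool_rot: [0.0, 0.647, 0.763, 0.0]
contact_force: [-0.0, 0.9, -1.0]
gripper_width: 0.604
```

Call:
jog_arm:
  targets:
    - [0, 0, -0.015, 0]
    - [0, 0, -0.04, 0]
    - [0, 0, -0.07, 0]
    - [0, 0, -0.1, 0]
    - [0, 0, -0.1, 0]

```text
time: 13.52
tool_pos: [0.5547, -0.0077, 0.2556]
tool_rot: [0.005, 0.647, 0.763, 0.004]
contact_force: [0.8, -0.3, 1.0]
gripper_width: 0.597
```

```bash
python3 -c "
from h import *
go(*v2w(-.135,0),.23,YAW+90)
a=grab('scene');b=grab('top')
A=cv2.resize(a[150:290,270:370],None,fx=5,fy=5,interpolation=2);B=cv2.resize(b[150:280,225:315],None,fx=5,fy=5,interpolation=2);B=cv2.copyMakeBorder(B,0,50,0,0,0)
cv2.imwrite('pics/c6.png',cv2.resize(np.hstack([A,B]),None,fx=.82,fy=.82))"
```

```text
shift [-0.011  -0.1679  0.0237] turn 89.9 t 13.52 pos [ 0.5547 -0.0077  0.2556] ya 9.4 F [ 0.8 -0.3  1. ] w 0.597
```

View pics/c6.png

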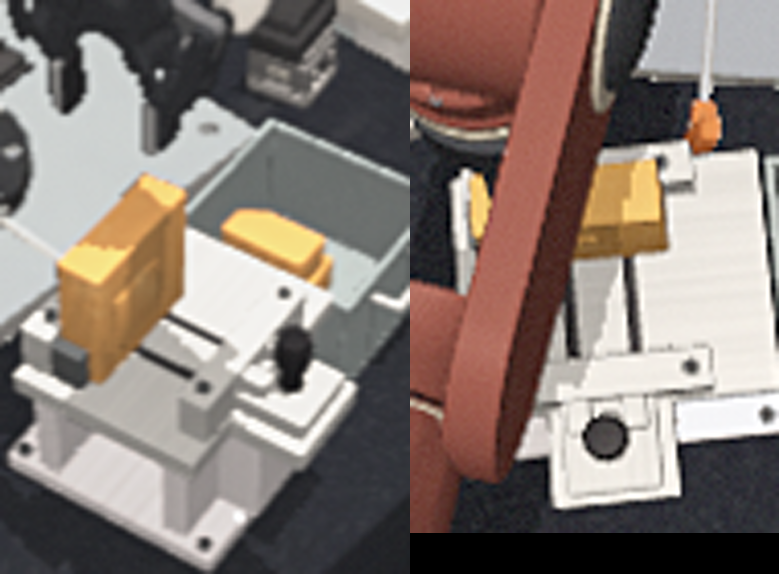

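The blank stands square at jaw and stop. Next I'll go behind the knob with shut fingers and push.

Call:
jog_arm:
  targets:
    - [-0.007, -0.04, 0, 0]
    - [-0.007, -0.08, 0, 0]
    - [-0.007, -0.12, 0, 0]
    - [-0.007, -0.16, 0, 0]
    - [-0.007, -0.162, 0, 0]
  fingers: 0

```text
time: 14.03
tool_pos: [0.3875, -0.0407, 0.245]
tool_rot: [-0.001, 0.647, 0.762, -0.001]
contact_force: [0.5, 0.4, -0.7]
gripper_width: -0.001
```

Call:
jog_arm:
  targets:
    - [0, 0, 0, 0]
    - [0, 0, 0, 0]

```text
time: 14.2
tool_pos: [0.3925, -0.0408, 0.2468]
tool_rot: [-0.0, 0.647, 0.763, 0.0]
contact_force: [-0.1, -0.2, 0.3]
gripper_width: 0.0
```

```bash
python3 -c "
from h import *
go(*v2w(-.128,0),.128,YAW)"
```

```text
shift [-0.005   0.0048  0.1188] turn -0.1 t 14.2 pos [ 0.3925 -0.0408  0.2468] ya 9.4 F [-0.1 -0.2  0.3] w 0.0
```

Call:
jog_arm:
  targets:
    - [-0.005, 0.002, 0.03, 0]
    - [-0.005, 0.002, 0.06, 0]
    - [-0.005, 0.002, 0.09, 0]
    - [-0.005, 0.002, 0.112, 0]
    - [-0.005, 0.002, 0.118, 0]

```text
time: 14.62
tool_pos: [0.3934, -0.0444, 0.1245]
tool_rot: [-0.005, 0.646, 0.763, -0.002]
contact_force: [-0.9, 0.1, -1.3]
gripper_width: 0.0
```

Call:
jog_arm:
  targets:
    - [0, 0, 0, 0]
    - [0, 0.004, 0, 0]
    - [0, 0.008, 0, 0]
    - [0, 0.008, 0, 0]

```text
time: 14.95
tool_pos: [0.4055, -0.0445, 0.1319]
tool_rot: [0.002, 0.647, 0.763, 0.001]
contact_force: [-0.3, 0.3, -0.1]
gripper_width: 0.002
```

```bash
python3 -c "
from h import *
go(*v2w(-.1085,0),.128,YAW)
b=grab('top');a=grab('scene')
cv2.imwrite('pics/c7.png',cv2.resize(a[170:290,260:400],None,fx=4.5,fy=4.5,interpolation=2))"
```

```text
shift [0.0009 0.0121 0.004 ] turn -0.1 t 14.95 pos [ 0.4055 -0.0445  0.1319] ya 9.4 F [-0.3  0.3 -0.1] w 0.002
```

View pics/c7.png

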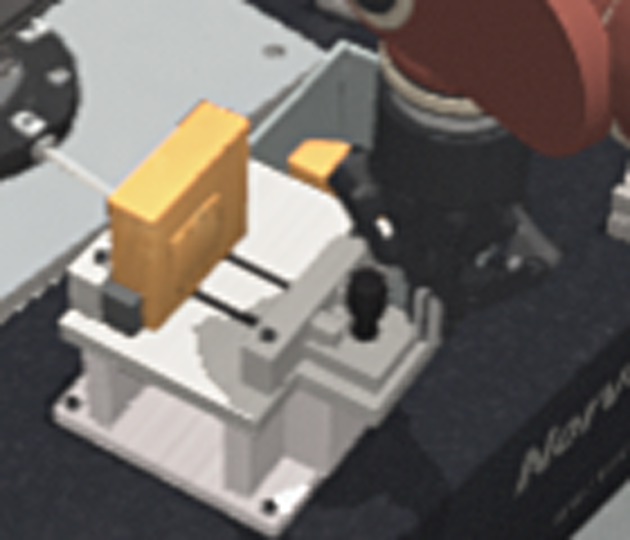

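The fingers stand behind the knob (crop about (430,310)), but the finger linkages spread towards the blank. I'll turn 90° so they lie along the jaw.

Call:
jog_arm:
  targets:
    - [0, -0.004, 0, 7]
    - [0, -0.004, 0, 14]
    - [0, -0.004, 0, 21]
    - [0, -0.004, 0, 28]
    - [0, -0.004, 0, 35]

```text
time: 15.47
tool_pos: [0.3998, -0.045, 0.1306]
tool_rot: [0.001, 0.848, 0.53, 0.001]
contact_force: [0.0, -0.3, 0.3]
gripper_width: -0.0
```

Call:
jog_arm:
  targets:
    - [0, 0, 0, 7]
    - [0, 0, 0, 14]
    - [0, 0, 0, 21]
    - [0, 0, 0, 28]
    - [0, 0, 0, 35]

```text
time: 15.88
tool_pos: [0.3998, -0.045, 0.1306]
tool_rot: [0.0, 0.968, 0.251, 0.001]
contact_force: [-0.0, -0.9, -0.0]
gripper_width: 0.004
```

Call:
jog_arm:
  targets:
    - [0, 0, 0, 7]
    - [0, 0, 0, 14]
    - [0, 0, 0, 20]
    - [0, 0, 0, 20]

```text
time: 16.22
tool_pos: [0.3998, -0.0451, 0.1305]
tool_rot: [0.0, 0.997, 0.081, 0.001]
contact_force: [-0.3, -0.6, -0.1]
gripper_width: -0.005
```

```bash
python3 -c "
from h import *
go(*v2w(-.109,0),.129,YAW+90)"
```

```text
shift [ 0.0173 -0.0005  0.0015] turn -0.2 t 16.22 pos [ 0.3998 -0.0451  0.1305] ya -80.7 F [-0.3 -0.6 -0.1] w -0.005
```

Call:
jog_arm:
  targets:
    - [0.006, 0, 0, 0]
    - [0.012, 0, 0, 0]
    - [0.018, 0, 0, 0]
    - [0.024, 0, 0, 0]
    - [0.03, 0, 0, 0]

```text
time: 16.63
tool_pos: [0.4287, -0.04, 0.1297]
tool_rot: [0.0, 0.997, 0.083, -0.002]
contact_force: [-6.6, -1.1, 4.9]
gripper_width: 0.001
```

Call:
jog_arm:
  targets:
    - [0.006, 0, 0, 0]
    - [0.012, 0, 0, 0]
    - [0.018, 0, 0, 0]
    - [0.024, 0, 0, 0]
    - [0.03, 0, 0, 0]

```text
time: 17.05
tool_pos: [0.4583, -0.035, 0.1297]
tool_rot: [-0.0, 0.997, 0.083, -0.002]
contact_force: [-6.2, -0.7, 3.8]
gripper_width: -0.0
```

```bash
python3 -c "
from h import *
go(*v2w(-.050,0),.129,YAW+90)
b=grab('top');a=grab('scene')
cv2.imwrite('pics/c8.png',cv2.resize(a[170:290,260:400],None,fx=4.5,fy=4.5,interpolation=2))"
```

```text
shift [ 0.017  -0.0001  0.0006] turn -0.0 t 17.05 pos [ 0.4583 -0.035   0.1297] ya -80.5 F [-6.2 -0.7  3.8] w -0.0
```

View pics/c8.png

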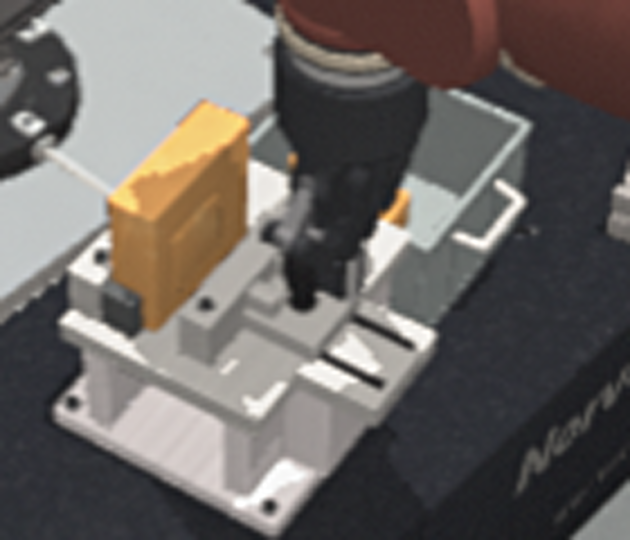

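The jaw is following, with about 15 mm left to the blank. Slower now.

Call:
jog_arm:
  targets:
    - [0.003, 0, 0, 0]
    - [0.006, 0, 0, 0]
    - [0.009, 0, 0, 0]
    - [0.011, 0, 0, 0]

```text
time: 17.48
tool_pos: [0.4688, -0.0332, 0.1294]
tool_rot: [-0.0, 0.997, 0.082, -0.001]
contact_force: [-5.6, -0.6, 3.4]
gripper_width: -0.003
```

Call:
jog_arm:
  targets:
    - [0.0015, 0, 0, 0]
    - [0.003, 0, 0, 0]

```text
time: 17.65
tool_pos: [0.4717, -0.0327, 0.1294]
tool_rot: [-0.0, 0.997, 0.082, -0.001]
contact_force: [-4.4, 0.3, 2.6]
gripper_width: -0.001
```

Call:
jog_arm:
  targets:
    - [0.001, 0, 0, 0]
    - [0.002, 0, 0, 0]

```text
time: 17.82
tool_pos: [0.4736, -0.0324, 0.1294]
tool_rot: [-0.0, 0.997, 0.082, -0.001]
contact_force: [-5.5, 0.4, 3.4]
gripper_width: 0.001
```

Call:
jog_arm:
  targets:
    - [0.001, 0, 0, 0]
    - [0.002, 0, 0, 0]

```text
time: 17.98
tool_pos: [0.4754, -0.0321, 0.1294]
tool_rot: [-0.0, 0.997, 0.082, -0.002]
contact_force: [-8.6, 0.1, 3.7]
gripper_width: -0.001
```

Call:
jog_arm:
  targets:
    - [0.001, 0, 0, 0]
    - [0.0015, 0, 0, 0]

```text
time: 18.15
tool_pos: [0.4755, -0.032, 0.1294]
tool_rot: [-0.0, 0.997, 0.082, -0.004]
contact_force: [-12.5, -0.0, 7.8]
gripper_width: -0.002
```

Call:
jog_arm:
  targets:
    - [0.001, 0, 0, 0]
    - [0.001, 0, 0, 0]

```text
time: 18.32
tool_pos: [0.4756, -0.032, 0.1294]
tool_rot: [-0.0, 0.997, 0.082, -0.005]
contact_force: [-16.5, -1.8, 11.1]
gripper_width: 0.005
```

The jaw is home. One more light press, then back off and lift clear.

Call:
jog_arm:
  targets:
    - [0.001, 0, 0, 0]
    - [0.0015, 0, 0, 0]
    - [0.0015, 0, 0, 0]

```text
time: 18.57
tool_pos: [0.4756, -0.032, 0.1294]
tool_rot: [0.0, 0.997, 0.083, -0.007]
contact_force: [-22.3, -2.2, 15.1]
gripper_width: 0.001
```

Call:
jog_arm:
  targets:
    - [-0.005, 0, 0, 0]
    - [-0.015, 0, 0, 0]
    - [-0.025, 0, -0.01, 0]
    - [-0.03, 0, -0.04, 0]
    - [-0.03, 0, -0.08, 0]

```text
time: 18.98
tool_pos: [0.4479, -0.0358, 0.2064]
tool_rot: [-0.001, 0.997, 0.082, -0.003]
contact_force: [1.0, 0.0, -0.4]
gripper_width: 0.002
```

Call:
jog_arm:
  targets:
    - [0, 0.04, -0.03, 0]
    - [0, 0.08, -0.03, 0]
    - [0, 0.12, -0.03, 0]
    - [0, 0.16, -0.03, 0]
    - [0, 0.2, -0.03, 0]

```text
time: 19.4
tool_pos: [0.4841, -0.2356, 0.2402]
tool_rot: [0.001, 0.997, 0.082, 0.001]
contact_force: [0.8, 0.5, 0.2]
gripper_width: 0.002
```

Call:
jog_arm:
  targets:
    - [0, 0.04, 0, 0]
    - [0, 0.08, 0, 0]
    - [0, 0.12, 0, 0]
    - [0, 0.12, 0, 0]
    - [0, 0.12, 0, 0]

```text
time: 19.82
tool_pos: [0.5031, -0.3537, 0.2386]
tool_rot: [-0.0, 0.997, 0.081, -0.0]
contact_force: [-0.2, 0.3, -0.8]
gripper_width: -0.003
```

```bash
python3 -c "
from h import *
go(.4,-.35,.25,YAW)
a=grab('scene');b=grab('top')
A=cv2.resize(a[150:290,255:395],None,fx=4,fy=4,interpolation=2);B=cv2.resize(b[160:300,225:385],None,fx=4,fy=4,interpolation=2)
cv2.imwrite('pics/c9.png',cv2.resize(np.hstack([A,B]),None,fx=.66,fy=.66))"
```

```text
shift [-0.1012 -0.0203 -0.0114] turn 89.8 t 19.82 pos [ 0.5031 -0.3537  0.2386] ya -80.7 F [-0.2  0.3 -0.8] w -0.003
```

View pics/c9.png

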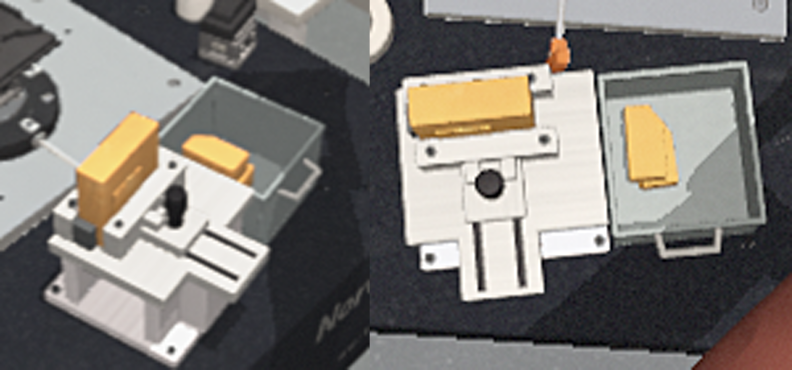

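The blank is upright between the jaws with its end at the dark stop; the offcuts lie in the bin. A numeric check follows.

```bash
python3 -c "
from h import *
b=grab('top');a=grab('scene')
R=lambda p:np.array([[np.cos(np.radians(YAW)),np.sin(np.radians(YAW))],[-np.sin(np.radians(YAW)),np.cos(np.radians(YAW))]])@(p[:2]-T0)*1e3
M={}
for n,im in(('top',b),('scene',a)):
  m=cv2.inRange(cv2.cvtColor(im,cv2.COLOR_BGR2HSV),(8,110,80),(28,255,255));M[n]=m
  for k in cv2.findContours(m,0,1)[0]:
    if cv2.contourArea(k)>15: print(n,cv2.contourArea(k),cv2.boundingRect(k))
f=lambda x,y:((x-370)/2.64+225,y/2.64+160)
print('blank top',[R(p).round(1).tolist() for p in onz('top',[f(410,82),f(530,76),f(533,112)],.183)],'knob',R(onz('top',[f(488,183)],.15)[0]))
def vp(x,y,z): return [*v2w(x,y),z]
# expected blank corners in scene/top
P=[vp(x,y,.183) for x,y in((.044,.052),(.044,-.038),(.014,-.038),(.014,.052))]
print(proj('top',P).round(1).tolist(),proj('scene',P).round(1).tolist())
# pile: pixel bounds projected on bin floor, 1 and 2 layers, relative to the bin interior
k=[k for k in cv2.findContours(M['top'][:,310:380].copy(),0,1)[0] if cv2.contourArea(k)>100][0].reshape(-1,2)+[310,0]
for z in(.03,.06): q=np.array([R(p) for p in onz('top',k,z)]);print('pile z',z,q.min(0).round(),q.max(0).round())
"
```

```text
top 440.0 (322, 200, 20, 31)
top 842.5 (240, 189, 47, 23)
top 65.0 (292, 174, 9, 14)
top 33.0 (589, 92, 11, 11)
top 70.0 (26, 41, 18, 10)
scene 94.5 (46, 250, 15, 14)
scene 253.5 (324, 201, 27, 19)
scene 767.5 (284, 193, 31, 50)
scene 18.5 (306, 38, 16, 6)
scene 36.5 (359, 29, 16, 16)
scene 154.5 (379, 21, 12, 20)
scene 25.5 (312, 21, 19, 11)
scene 19.5 (310, 18, 11, 9)
blank top [[45.3, 49.8], [41.2, -38.7], [13.9, -38.5]] knob [-30.16085531   0.89901754]
[[239.1, 191.8], [285.1, 187.4], [286.5, 202.4], [240.1, 206.9]] [[283.7, 212.4], [305.6, 190.0], [316.0, 194.8], [294.4, 217.6]]
pile z 0.03 [ -27. -149.] [  43. -109.]
pile z 0.06 [ -31. -147.] [  37. -108.]
```

```bash
python3 -c "
from h import *
f=lambda x,y:((x-370)/2.64+225,y/2.64+160); g=lambda x,y:(x/2.64+255,y/2.64+150)
for u,v in((f(625,107),g(183,151)),(f(650,104),g(197,136)),(f(630,180),g(236,172))):
  o1,d1=ray('top',[u]);o2,d2=ray('scene',[v]);d1=d1[0];d2=d2[0]
  s=np.linalg.lstsq(np.c_[d1,-d2],o2-o1,rcond=None)[0];p=o1+s[0]*d1;q=o2+s[1]*d2;print(((p+q)/2).round(3),'gap mm',(np.linalg.norm(p-q)*1e3).round(1))
"
```

```text
[ 0.577 -0.127  0.069] gap mm 0.0
[ 0.578 -0.148  0.074] gap mm 2.5
[ 0.515 -0.135  0.076] gap mm 0.8
```

```bash
python3 -c "
from h import *
print(manip.job_done())"
```

```text
the job is handed in; nothing more can be done
None
```

The job is done and handed in at about 20 s of the 58 s allowed; no verdict was reported.

I swept the three offcuts off the open end into the bin with the fingers part open. I then stood the blank on the bed by touch against the fixed jaw, end stop and bed, and pushed the knob until the jaw stalled at about 22 N along the slide (27 N in all).

**Last checks:**
- **Blank:** it stands upright with its top corners within about 3 mm of the target by camera, which is the limit of that measurement.
- **Jaw:** the knob is at x ≈ -30 mm, where about -28 mm means fully closed on the blank.
- **Bed:** it is clear, with no other orange pieces on the bed or table.
- **Bystanders:** I measured no shift of the vee block, electrode or ring gauge; the first two looked unmoved in the pictures I viewed.

**Not fully confirmed:** the offcuts lie in one pile, so I never saw all three separately. The pile top is about 70 to 76 mm high, which fits three stacked pieces below the 82 mm rim.

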